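# Dip the ink canister with the depth gauge

## Task

Find out how full the ink canister is: swing the cover on its lid fully aside, then take the depth gauge from its wooden stand and push it down through the port until its foot is fully home on the follower plate inside, so that the rim slides the brass marker ring up the rod and marks the depth. Feel for the bottom and do not press hard (above 25 N dents the follower plate). Leave the gauge standing there on its own with the marker ring on the rim, and do not disturb the other things on the bench.

Things in the scene. Friction and masses are not known exactly. Their poses are not given: they have to be found in the camera images.
- canister: upright round ink canister, plain metal, 113 mm across, fixed to the bench; lid top 105 mm above the bench, with a square steel boss 36 mm wide in its middle that rises to 115 mm. Origin: centre of its underside; z up. Inside lies a flat follower plate that cannot be seen or read: anywhere from 50 to 90 mm below the port's mouth. It floats and gives only about 1 mm per 8 N and springs back, so the force rises steeply once the foot meets it: do the last part slowly
- port_mouth (a point): centre of the port's mouth, on top of the boss (115 mm above the canister's origin). Port: vertical round hole 14.5 mm in diameter with a 2 mm chamfer, 30 mm long, opening below into the wide canister
- cover_hinge (a point): the cover's vertical pivot axis, 36 mm from the port's centre along the canister's +x, just above the boss. The pivot's pin stands to 119 mm above the bench
- cover (a joint): angle of the flat steel cover, rad: at 0 it lies right over the port; growing, it swings level, counter-clockwise seen from above, about the pivot, to a stop at 1.7. Stiff (about 1 N at the knob), it stays where left. The cover is 3 mm thick, its disc 32 mm across. Starts at 0 to 0.15; clear of the marker ring from about 0.9 on
- cover_knob (a point): centre of the top of the cover's upright round black knob, 14 mm in diameter and 30 mm tall, on the disc 36 mm from the pivot; the cover's upper face lies 30 mm below this point
- stand: wooden block 70 x 70 x 45 mm, fixed to the bench, that holds the gauge upright in a hole 14 mm wide, 32 mm deep. Origin: centre of its underside
- gauge: depth gauge: upright steel rod 12 mm in diameter with a round black handle 18 mm in diameter, about 160 g in all. Origin: centre of the foot (lower end, with a small chamfer); z along the rod, up. Handle from 132 to 185 mm above the foot; right below it a flange 30 mm across, 5 mm thick. It starts upright in the stand, foot 13 mm above the bench
- marker (a joint): height of the brass marker ring on the gauge, m: the ring (28 mm across, 10 mm tall) grips the rod with about 5 N of sliding friction, more than the gauge's weight, and stays where pushed. At 0 its underside is 36 mm above the foot; it can rise 75 mm. It starts at 0 to 4 mm. Too wide for the port, it is stopped by the boss and slides up the rod as the rod goes down
- marker_seat (a point): centre of the marker ring's underside, on the rod's axis
- knife_a: palette knife with black handle, 160 mm long, lying flat near the middle of the bench; a bystander
- knife_b: palette knife with black handle, 230 mm long, lying flat at the left; a bystander
- ink_tin: closed ink tin, 72 mm across, 60 mm tall; a bystander
- ink_jar: closed amber jar, 60 mm across, 85 mm tall; a bystander
- tape_roll: roll of paper tape lying flat, 90 mm across, 24 mm tall; a bystander
- pen_pot: yellow pot of pens, 90 mm across, pot 100 mm tall, pens to 165 mm; a bystander
- brayer: hand ink roller with wooden handle lying on its roller; a bystander
Mind the look-alikes: they are no part of the job. What is shaped like the canister but green or turquoise is not meant. Leave any purple look-alike of the gauge alone.

How it is judged (in metres and radians):
On the way, in this order (a step that is already met when the one before it is completed fails the run):
1. the cover is swung aside, clear of the port, while the gauge is still in its stand (value of joint cover above 0.9 rad and distance of gauge from where it was at the start of the episode below 0.02 m), for 0.2 s.
2. the gauge's foot is on the follower plate and the marker ring on the rim (distance between gauge and plate_c0 below 0.0225 m and z of marker_seat in the frame of port_mouth between -0.004 and 0.004 m and horizontal distance between marker_seat and port_mouth below 0.006 m), for 0.2 s.
At the end, for the whole second after the job is handed in: The gauge stands by itself in the port, within 0.15 rad of upright and at rest, its foot on the follower plate (within about 2.5 mm), the marker ring's underside within 4 mm of the port's mouth and centred on it within 6 mm, the cover still aside (joint above 0.9 rad) (all of step 2 and value of joint cover above 0.9 rad and angle between gauge's own z axis and vertical below 0.15 rad and linear speed of gauge below 0.02 m/s and contact force between gauge and the fingers below 0.05 N); the robot touches nothing.
It fails at once if the gauge presses on the follower plate with more than 25 N (contact force between gauge and plate_c0 above 25 N).
It fails at once if the gauge presses on the canister's lid or boss with more than 25 N (contact force between gauge and canister above 25 N).
It fails at once if a bystander is pushed more than 30 mm (distance of any of knife_a, knife_b, ink_tin, ink_jar, tape_roll, pen_pot, brayer from where it was at the start of the episode above 0.03 m).
It also fails if it takes over 72 s, if anything falls off the work surface, if the arm or the gripper's body presses on something with over 40 N, if the wrist force passes 120 N, or if a joint passes its speed limit or range.

## Robot

A 6-joint arm with a two-finger parallel gripper is mounted at the origin on the work surface. World frame = base frame: x ahead of the robot, y to its left, z up, the work surface at z = 0. Lengths are in mm, angles in rad, forces in N, time in s.
With the tool pointing down it reaches from about 350 to 800 mm from the base axis. Payload 7.3 kg.
Tool frame: the origin (TCP) lies at the very end of the fingers, on their centre line; the grasp point (between the pads) lies 19 mm behind it; z points along the fingers, y is the line along which they close (so a half turn about z gives the same grasp; the last joint's range is limited). The gripper opens to 85 mm and grips with 20 to 120 N. Pads are 22 mm wide; open, the fingers measure 114 mm over their backs; the gripper's body (76 mm by 85 mm) begins 54 mm behind the grasp point. The pads swing forward as they close: fully open they stand 13 mm farther back than shut.
Start: joints at [-1.354, 0.342, 1.524, -0, 1.275, -0.146], TCP at [186.342, -490.837, 231.322] pointing down, gripper open.
Joint ranges: [-2.53, 2.53], [-0.77, 2.02], [0.04, 2.7], [-1, 4.14], [0.28, 2.66], [-3.11, 3.11]. Speed limits (rad/s): [2.57, 2.57, 3.14, 3.14, 3.14, 3.14].

## Interface

Orientations are given as a rotation vector (axis times angle).
In Python, from rig import arm, vision gives the robot as it stands.
- The arm moves only by the tool arm_command, never from a script. Its argument "deltas" is a list that holds one entry, the list of rows, each a list of 6 numbers: the shift along the tool's x, y, z as a fraction of full scale, then the turn, a rotation vector about the tool's x, y, z as a fraction of full scale. A call has 1 to 10 rows; each row is the pose to reach, as a shift and turn from the pose commanded when the call began, along the tool's axes at that moment; what a row does not reach only later rows make up. Full scale, the value 1, is 0.25 m for a shift and 45 degrees for a turn. A row lasts 1/8 s, in which the tool goes at most 62.5 mm and 10.7 degrees, less where a joint would pass 70% of its speed; a pose out of reach is approached as far as the arm can. A call with a number of a shift or a turn outside -1 to 1 is refused whole. A call with a gripper value outside its range is refused whole. "gripper" is the opening, from 0 (shut) to 1 (fully open), set as the call begins (left out, the last holds). The fingers move at their own pace and stop on an object; "grip_force" is the grip in N (left out, the last holds). Time passes only in rows, so rows that repeat a pose let the fingers close. It gives the time, the measured TCP pose, the force, the opening and the grip force at its end, in the units of the state.
- arm.observe(): the state, without advancing time (a new reading comes with each control period).
- vision.capture(name): name is "scene" or "top"; returns the picture (480x640x3 uint8, red, green, blue); there is no depth.
- vision.calibration(name): a dict with "vfov" (degrees; the focal length in pixels is half the picture's height over the tangent of half this angle, whatever the lens; pixels are square), "cx", "cy" (the principal point, pixels), "D" ([k1, k2, p1, p2, k3] as OpenCV has them; the pictures are not rectified), "rvec" (rotation vector, rad) and "tvec" (3), from world to camera coordinates, as OpenCV has them. Camera axes: x right, y down, z forward; pixel columns grow to the right and rows downward; lengths in mm; the calibration is good to about 2 mm. A picture is of the moment at which its call begins. calibration takes no time and is no camera call.
- arm.hand_in(): hands the job in; it is judged then, once.
The state is a dict: "time_s": time; "joints": joint angles; "joint_vel": joint speeds; "tau": joint torques, N m; "tcp_pos": TCP position; "orientation": TCP orientation; "ft_force": force on the tool from outside, world axes, zero at the start; "torque": the same for the moment, N m; "finger_gap": finger opening in mm; "gripper_force": force on a finger pad.
Only numpy, scipy, OpenCV 4.12 (cv2) and the standard library are available. Lean on these libraries where they do the work, as an engineer would, in place of code of your own. Each camera call takes 0.05 s, during which the arm holds its last target. There are 200 camera calls.

## Working session

There is one attempt and no reset: what is moved stays moved. The work goes in short steps, Python scripts to look and compute and a tool call to move; the robot and the scene stay as the last step left them, time stands still between calls to the robot, and variables do not carry over. Pictures are saved under pics/ and viewed, at most 10 in all, crops included, and the job is handed in when it is done.

Besides the shell and the picture viewer there is one more tool, called after ">>>" as a command line: name --argument value ..., lists and objects as JSON in quotes. arm_command: Moves the arm, as the interface text tells. Shift numbers are shares of 0.25 m and turn numbers shares of 45 degrees, none past 1 either way. Its arguments: {"type":"object","properties":{"deltas":{"type":"array"},"gripper":{"type":"number"},"grip_force":{"type":"number"}},"required":["deltas"]}

```bash
mkdir -p pics; ls; cat > h.py <<'E'
import numpy as np, cv2
from rig import arm, vision
def cam(n):
    c=vision.calibration(n); f=240/np.tan(np.radians(c["vfov"])/2)
    K=np.array([[f,0,c["cx"]],[0,f,c["cy"]],[0,0,1.]]); R=cv2.Rodrigues(np.array(c["rvec"],float))[0]
    return K,np.array(c["D"],float),R,np.array(c["tvec"],float).ravel()
def ray(n,uv):
    K,D,R,t=cam(n); p=cv2.undistortPoints(np.array([[uv]],float),K,D).ravel()
    return -R.T@t, R.T@np.array([p[0],p[1],1])
def onz(n,uv,z):
    o,d=ray(n,uv); return o+d*(z-o[2])/d[2]
def proj(n,P):
    K,D,R,t=cam(n); return cv2.projectPoints(np.array(P,float).reshape(-1,1,3),cv2.Rodrigues(R)[0],t,K,D)[0].reshape(-1,2)
def two(a,b):
    (o,d),(p,e)=ray("top",a),ray("scene",b); s=np.linalg.lstsq(np.c_[d,-e],p-o,rcond=None)[0]
    x,y=o+d*s[0],p+e*s[1]; return (x+y)/2,np.linalg.norm(x-y)
def snap(n,f):
    i=vision.capture(n); cv2.imwrite(f"pics/{f}.png",cv2.cvtColor(i,cv2.COLOR_RGB2BGR)); return i
E
python3 - <<'E'
from h import *
for n in("top","scene"):
    snap(n,n+"0"); K,D,R,t=cam(n); print(n,K[0,0],D,-R.T@t,R[2])
print(arm.observe())
E
```

```text
pics
top 520.2284634888252 [-0.11481285  0.          0.          0.          0.        ] [ 420.89945886   20.3503392  1084.2998668 ] [ 1.09797063e-01  2.29301592e-04 -9.93953999e-01]
scene 572.353417095402 [0.05763307 0.         0.         0.         0.        ] [1149.48446337  579.15067567 1134.01162316] [-0.44532353 -0.44387134 -0.7776022 ]
{'time_s': 0.1, 'joints': array([-1.35399112e+00,  3.42639896e-01,  1.52495763e+00,  1.48412042e-05,
        1.27541926e+00, -1.45997984e-01]), 'joint_vel': array([-0.00056621, -0.00193021, -0.00303082,  0.00116824,  0.00028984,
        0.00075483]), 'tau': array([ 1.99314672e-03, -4.34445477e+01, -2.46491808e+01, -1.28151455e-04,
        4.67167076e-03,  9.04099494e-06]), 'tcp_pos': array([ 186.26409885, -490.44110905,  230.6896793 ]), 'orientation': array([-3.08864561e+00, -5.66506001e-01,  5.68722928e-05]), 'ft_force': array([ 0.35511114, -0.50373765, -0.49558702]), 'torque': array([ 0.0524384 , -0.00240403, -0.02303467]), 'gripper_force': 0.0, 'finger_gap': 85.10874949424674}
```

View pics/top0.png

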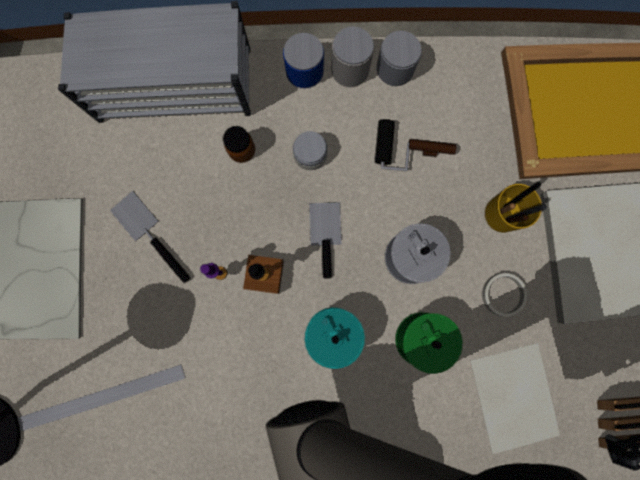

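View pics/scene0.png

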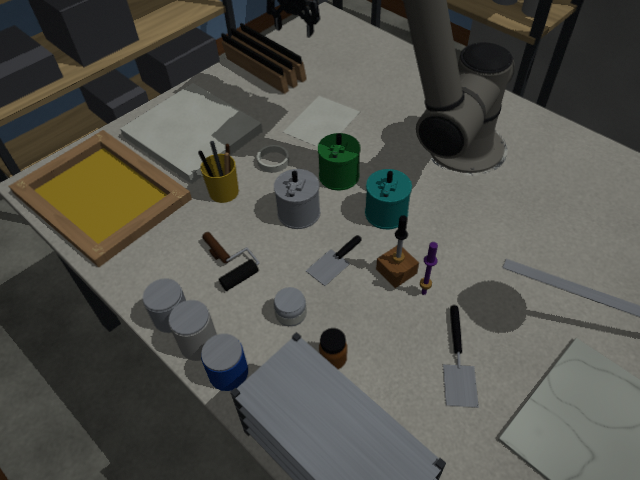

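Candidates, top / scene view:
- **Canister:** plain metal (420,252) / (297,198). The turquoise (335,338) and green (430,342) ones are look-alikes.
- **Gauge:** black handle in the wooden stand (257,271) / (401,235). The purple one (210,270) / (430,265) is a look-alike.

I choose the plain metal canister and the black-handled gauge, and check both in one close crop.

```bash
python3 - <<'E'
import cv2,numpy as np
t=cv2.imread("pics/top0.png");s=cv2.imread("pics/scene0.png")
c=[t[215:290,380:460],t[235:310,220:300],s[165:240,257:337],s[210:285,360:440]]
c=[cv2.resize(x,(400,300),interpolation=cv2.INTER_CUBIC) for x in c]
m=np.vstack([np.hstack(c[:2]),np.hstack(c[2:])]); m=np.clip(m.astype(float)*1.5,0,255).astype(np.uint8)
cv2.imwrite("pics/crop0.png",m)
E
```

```text
(no output)
```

View pics/crop0.png

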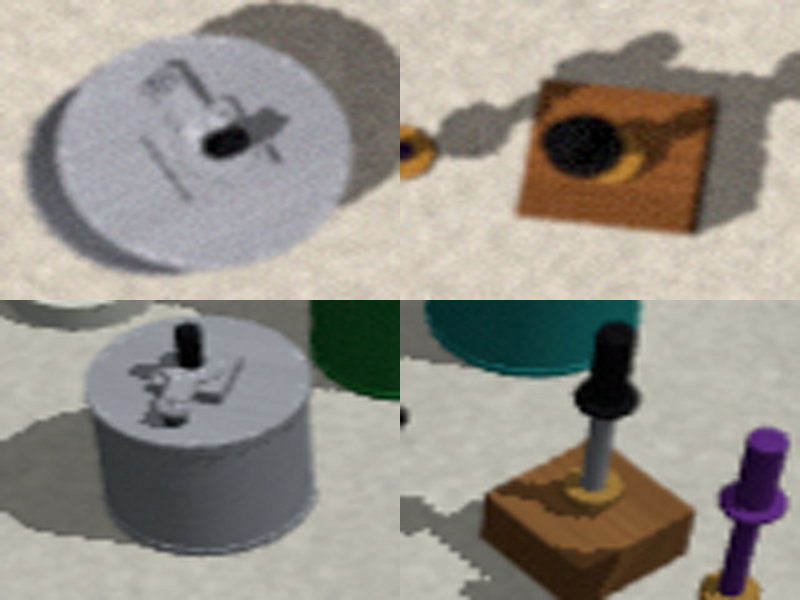

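The crop confirms the plain canister, with the knob top near top (425,250) / scene (294,171) and the pivot near top (413,235) / scene (291,192). The black-handled gauge stands in the wooden stand. Now measuring.

```bash
cat >> h.py <<'E'
def blobs(i,box,f):
    x0,y0,x1,y1=box; m=f(i[y0:y1,x0:x1].astype(int)).astype(np.uint8)
    n,l,s,c=cv2.connectedComponentsWithStats(m); k=1+np.argmax(s[1:,4])
    return np.argwhere(l==k)[:,::-1]+[x0,y0]
def lidfit(i,n,box,z,f):
    # boundary pixels of the lid cast on plane z -> circle
    p=blobs(i,box,f); m=np.zeros(i.shape[:2],np.uint8); m[p[:,1],p[:,0]]=1
    c=max(cv2.findContours(m,0,cv2.CHAIN_APPROX_NONE)[0],key=cv2.contourArea); c=cv2.convexHull(c).reshape(-1,2)
    w=np.array([onz(n,q,z)[:2] for q in c]); return cv2.minEnclosingCircle(w.astype(np.float32)),w,len(p)
E
python3 - <<'E'
from h import *
T=cv2.cvtColor(cv2.imread("pics/top0.png"),4);S=cv2.cvtColor(cv2.imread("pics/scene0.png"),4)
lid=lambda a:(a[...,2]>=a[...,0]+4)&(a[...,1]>125)
for n,i,b in(("top",T,(380,215,460,290)),("scene",S,(265,160,330,230))):
    print(n,i[b[1]+60 if n=="top" else 200,(b[0]+b[2])//2], lidfit(i,n,b,105,lid)[0],lidfit(i,n,b,105,lid)[2])
dark=lambda a:a.max(-1)<50
for nm,n,i,b in(("knob","top",T,(415,240,435,260)),("knob","scene",S,(288,165,302,187)),("hand","top",T,(240,255,275,290)),("hand","scene",S,(390,210,412,245))):
    p=blobs(i,b,dark); print(nm,n,len(p),p.min(0),p.max(0),p.mean(0))
print("knob",two((425,250.5),(294.4,171.5)),onz("top",(425,250.5),150),onz("scene",(294.4,171.5),150))
print("pivot",two((412.6,235.5),(291.4,192.5)),onz("top",(412.6,235.5),119),onz("scene",(291.4,192.5),119))
w=lambda a:(a[...,0]>a[...,2]+45)
p=blobs(T,(225,240,300,310),lambda a:(a[...,0]>a[...,2]+35)|(a.max(-1)<50))
h=cv2.minAreaRect(p.astype(np.float32)); print(h, onz("top",h[0],40))
p=blobs(S,(370,240,425,290),lambda a:(a[...,0]>a[...,2]+25)); print(p.min(0),p.max(0))
for k,uv in dict(pot=(515,207),tape=(505,293),knife=(326,240),jar=(238,143),tin=(310,150),purple=(210,270),green=(430,342),turq=(335,338),knob2=(425,250)).items(): print(k,onz("top",uv,50).round())
E
```

```text
top [118 119 125] ((516.98095703125, -177.55551147460938), 1.3389432430267334) 2Traceback (most recent call last):
  File "<stdin>", line 5, in <module>
  File "h.py", line 25, in lidfit
    p=blobs(i,box,f); m=np.zeros(i.shape[:2],np.uint8); m[p[:,1],p[:,0]]=1
  File "h.py", line 21, in blobs
    n,l,s,c=cv2.connectedComponentsWithStats(m); k=1+np.argmax(s[1:,4])
                                                     ~~~~~~~~~^^^^^^^^^
    return _wrapfunc(a, 'argmax', axis=axis, out=out, **kwds)
    return bound(*args, **kwds)
ValueError: attempt to get argmax of an empty sequence
```

```bash
python3 - <<'E'
from h import *
T=cv2.cvtColor(cv2.imread("pics/top0.png"),4);S=cv2.cvtColor(cv2.imread("pics/scene0.png"),4)
print(T[280,420],T[225,385],T[253,383],T[270,400],S[185,290],S[215,297],S[170,270],S[183,310])
for n,i,b,th in(("top",T,(380,215,460,290),95),("scene",S,(265,160,328,230),95)):
    lid=lambda a:(a[...,2]>=a[...,0]+2)&(a[...,1]>th)
    c,w,k=lidfit(i,n,b,105,lid); print(n,c,k)
dark=lambda a:a.max(-1)<50
for nm,n,i,b in(("knob","top",T,(415,240,435,260)),("knob","scene",S,(288,165,302,187)),("hand","top",T,(240,255,275,290)),("hand","scene",S,(390,210,412,245))):
    p=blobs(i,b,dark); print(nm,n,len(p),p.min(0),p.max(0),p.mean(0))
print("knob",two((425,250.5),(294.4,171.5)),onz("top",(425,250.5),150),onz("scene",(294.4,171.5),150))
print("pivot",two((412.6,235.5),(291.4,192.5)),onz("top",(412.6,235.5),119),onz("scene",(291.4,192.5),119))
p=blobs(T,(225,240,300,310),lambda a:(a[...,0]>a[...,2]+35)|(a.max(-1)<50))
h=cv2.minAreaRect(p.astype(np.float32)); print(h, onz("top",h[0],40))
for k,uv in dict(pot=(515,207),tape=(505,293),knife=(326,240),jar=(238,143),tin=(310,150),purple=(210,270),green=(430,342),turq=(335,338)).items(): print(k,onz("top",uv,50).round())
E
```

```text
[115 116 121] [139 132 124] [139 132 123] [114 117 121] [71 73 77] [48 50 53] [60 62 59] [ 96 101 104]
top ((501.3272399902344, -172.7321319580078), 56.08937072753906) 2282
scene ((501.29058837890625, -171.41220092773438), 55.55198287963867) 843
knob top 57 [421 246] [429 254] [424.94736842 250.10526316]
knob scene 54 [292 171] [297 181] [294.14814815 176.22222222]
hand top 245 [248 264] [273 279] [258.36734694 270.62857143]
hand scene 384 [390 210] [407 244] [398.5859375 224.6171875]
knob (array([ 501.7252146 , -172.84727084,  148.90730329]), np.float64(0.39590088350842834)) [ 501.51132668 -172.45829188  150.        ] [ 502.53202696 -172.19979409  150.        ]
pivot (array([ 533.06091732, -157.009462  ,  111.28447675]), np.float64(3.206069084398461)) [ 533.13759143 -156.9125559   119.        ] [ 536.98737281 -149.96564607  119.        ]
((263.2493896484375, 273.83740234375), (36.44230651855469, 35.107242584228516), 8.53076457977295) [474.04788795 132.75437094  40.        ]
pot [ 594. -385.   50.]
tape [ 419. -352.   50.]
knife [537.   5.  50.]
jar [744. 179.  50.]
tin [724.  31.  50.]
purple [484. 238.  50.]
green [ 328. -194.   50.]
turq [343.  -7.  50.]
```

```bash
cat >> h.py <<'E'
from scipy.spatial.transform import Rotation as Ro
def down(yaw): # tool y at world angle yaw deg, z down
    a=np.radians(yaw); y=np.array([np.cos(a),np.sin(a),0]); z=np.array([0,0,-1.]); return np.c_[np.cross(y,z),y,z]
def rows(wps,R0=None,p0=None):
    s=arm.observe(); p=s["tcp_pos"] if p0 is None else np.array(p0); R=Ro.from_rotvec(s["orientation"]).as_matrix() if R0 is None else R0
    print(s["time_s"],p.round(1),"yaw",np.degrees(np.arctan2(R[1,1],R[0,1])).round(1),s["ft_force"].round(1),s["finger_gap"])
    for x,y,z,w in wps:
        d=R.T@(np.array([x,y,z])-p)/250; r=Ro.from_matrix(R.T@down(w)).as_rotvec()/np.radians(45); print(np.r_[d,r].round(3).tolist())
E
python3 - <<'E'
from h import *
rows([(345,-330,215,-66),(502,-172.5,200,-64)])
E
```

```text
0.1 [ 186.3 -490.4  230.7] yaw -69.2 [ 0.4 -0.5 -0.5] 85.10874949424674
[0.821, -0.375, 0.063, -0.002, -0.0, -0.071]
[1.632, -0.741, 0.124, -0.002, -0.0, -0.116]
```

>>> arm_command --deltas '[[[0.82,-0.375,0.06,0,0,-0.116],[0.82,-0.375,0.06,0,0,-0.116],[0.82,-0.375,0.06,0,0,-0.116],[0.82,-0.375,0.06,0,0,-0.116],[0.82,-0.375,0.06,0,0,-0.116]]]' --gripper 0.35

```text
time_s: 0.72
tcp_pos: [346.0, -328.4, 215.9]
orientation: [-3.058, -0.713, 0.0]
ft_force: [-0.2, 0.4, 0.5]
finger_gap: 29.9
gripper_force: 0.0
```

```bash
python3 - <<'E'
from h import *
rows([(502,-172.5,200,-64)])
E
```

```text
0.725 [ 346.  -328.4  215.9] yaw -63.8 [-0.2  0.4  0.5] 29.946509130626595
[0.836, -0.283, 0.064, -0.001, -0.0, 0.005]
```

>>> arm_command --deltas '[[[0.835,-0.283,0.064,0,0,0],[0.835,-0.283,0.064,0,0,0],[0.835,-0.283,0.064,0,0,0],[0.835,-0.283,0.064,0,0,0],[0.835,-0.283,0.064,0,0,0],[0.835,-0.283,0.064,0,0,0]]]'

```text
time_s: 1.48
tcp_pos: [500.7, -176.4, 200.1]
orientation: [3.061, 0.706, -0.001]
ft_force: [0.7, -0.1, 0.5]
finger_gap: 29.9
gripper_force: 0.0
```

```bash
python3 - <<'E'
from h import *
rows([(502,-172.5,127,-64)])
snap("top","t1");s=snap("scene","s1")
a=cv2.imread("pics/t1.png")[190:290,360:480];b=cv2.imread("pics/s1.png")[120:220,240:360]
cv2.imwrite("pics/c1.png",np.hstack([cv2.resize(x,(400,333)) for x in(a,b)]))
E
```

```text
1.475 [ 500.7 -176.4  200.1] yaw -64.0 [ 0.7 -0.1  0.5] 29.93240138716463
[0.012, -0.012, 0.292, -0.0, 0.001, -0.001]
```

View pics/c1.png

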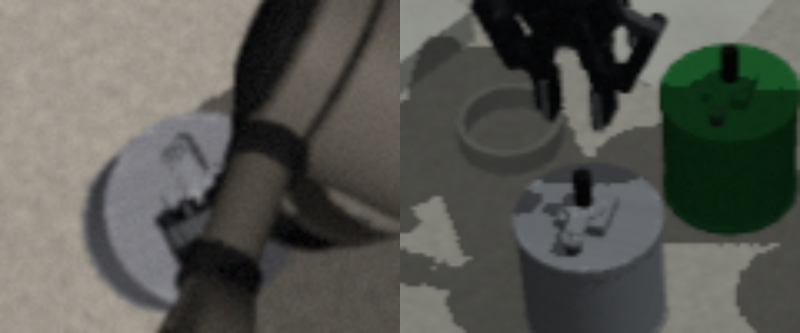

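The gripper hangs above the plain canister in the scene view, with the knob at about (294,172) below the gap between the fingers. I'll centre and lower.

>>> arm_command --deltas '[[[0.01,-0.012,0.1,0,0,0],[0.01,-0.012,0.2,0,0,0],[0.01,-0.012,0.25,0,0,0],[0.01,-0.012,0.29,0,0,0],[0.01,-0.012,0.29,0,0,0]]]'

```text
time_s: 2.2
tcp_pos: [502.0, -171.8, 127.6]
orientation: [-3.061, -0.706, 0.001]
ft_force: [0.2, -0.6, -0.4]
finger_gap: 29.5
gripper_force: 0.0
```

```bash
python3 - <<'E'
from h import *
s=snap("scene","s2")
P=np.array([533.5,-156]); R=36
w=[]
for th in range(9,106,12):
    a=np.radians(206+th); w.append((P[0]+R*np.cos(a),P[1]+R*np.sin(a),127,-64+th))
rows(w)
cv2.imwrite("pics/c2.png",cv2.resize(cv2.imread("pics/s2.png")[120:220,240:360],(600,500)))
E
```

```text
2.25 [ 502.4 -171.9  128.1] yaw -64.0 [-0.5  0.2  0.5] 29.823332055340266
[-0.002, 0.02, 0.005, 0.001, -0.0, -0.2]
[0.005, 0.049, 0.005, 0.001, -0.0, -0.467]
[0.019, 0.076, 0.005, 0.001, -0.0, -0.734]
[0.038, 0.099, 0.005, 0.001, -0.0, -1.0]
[0.061, 0.118, 0.005, 0.001, 0.0, -1.267]
[0.088, 0.132, 0.005, 0.001, 0.0, -1.534]
[0.117, 0.14, 0.005, 0.001, 0.0, -1.8]
[0.147, 0.141, 0.005, 0.001, 0.0, -2.067]
[0.177, 0.137, 0.005, 0.001, 0.0, -2.334]
```

View pics/c2.png

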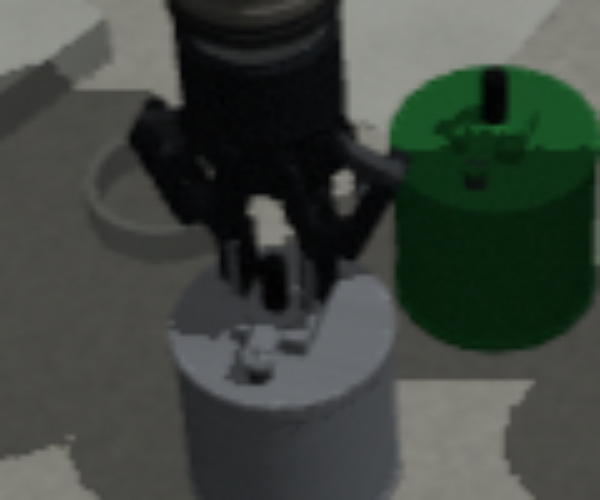

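The knob (black, about (293,176) in the scene) stands between the fingers, so I sweep it along the arc.

>>> arm_command --deltas '[[[-0.002,0.02,0.004,0,0,-0.2],[0.005,0.049,0.004,0,0,-0.467],[0.005,0.049,0.004,0,0,-0.467],[0.019,0.076,0.004,0,0,-0.734],[0.019,0.076,0.004,0,0,-0.734],[0.038,0.099,0.004,0,0,-1],[0.038,0.099,0.004,0,0,-1],[0.038,0.099,0.004,0,0,-1]]]'

```text
time_s: 3.25
tcp_pos: [521.6, -189.5, 126.9]
orientation: [2.562, 1.818, 0.0]
ft_force: [-0.5, 0.4, -0.5]
finger_gap: 29.9
gripper_force: 0.0
```

```bash
python3 - <<'E'
from h import *
P=np.array([533.5,-156]); R=36
w=[]
for th in (54,63,72,81,90,95,100,105):
    a=np.radians(206+th); w.append((P[0]+R*np.cos(a),P[1]+R*np.sin(a),127,-64+min(th,88)))
rows(w)
E
```

```text
3.25 [ 521.6 -189.5  126.9] yaw -19.3 [-0.5  0.4 -0.5] 29.884491225357657
[-0.0, 0.024, -0.0, 0.001, 0.0, -0.206]
[0.005, 0.046, -0.0, 0.001, 0.0, -0.406]
[0.014, 0.067, -0.0, 0.001, 0.0, -0.606]
[0.026, 0.086, -0.0, 0.001, 0.0, -0.806]
[0.041, 0.103, -0.0, 0.001, 0.0, -0.962]
[0.05, 0.111, -0.0, 0.001, 0.0, -0.962]
[0.06, 0.119, -0.0, 0.001, 0.0, -0.962]
[0.071, 0.126, -0.0, 0.001, 0.0, -0.962]
```

>>> arm_command --deltas '[[[0,0.024,0,0,0,-0.206],[0.005,0.046,0,0,0,-0.406],[0.014,0.067,0,0,0,-0.606],[0.026,0.086,0,0,0,-0.806],[0.041,0.103,0,0,0,-0.96],[0.05,0.111,0,0,0,-0.96],[0.06,0.119,0,0,0,-0.96],[0.067,0.124,0,0,0,-0.96],[0.067,0.124,0,0,0,-0.96]]]'

```text
time_s: 4.38
tcp_pos: [556.5, -183.5, 126.8]
orientation: [-1.708, -2.637, -0.001]
ft_force: [-0.8, 0.0, 0.5]
finger_gap: 30.1
gripper_force: 0.0
```

```bash
python3 - <<'E'
from h import *
snap("top","t3");snap("scene","s3")
a=cv2.imread("pics/t3.png")[190:290,360:480];b=cv2.imread("pics/s3.png")[120:220,240:360]
cv2.imwrite("pics/c3.png",np.hstack([cv2.resize(x,(400,333)) for x in(a,b)]))
rows([])
E
```

```text
4.475 [ 556.5 -183.4  126.8] yaw 24.2 [ 0.6  0.4 -0.1] 29.975753740672427
```

View pics/c3.png

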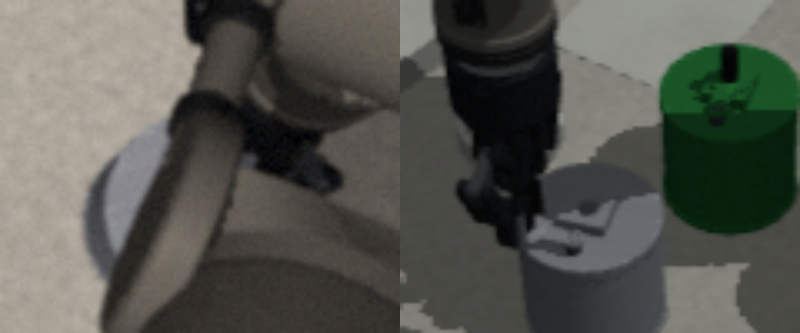

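The port's dark hole is open at about (299,182) in the scene view, and the cover with the fingers lies to the far-left. I lift straight up and locate the gauge from the first pictures.

>>> arm_command --deltas '[[[0,-0.02,0,0,0,0],[0,-0.02,0,0,0,0],[0,-0.02,-0.2,0,0,0],[0,-0.02,-0.4,0,0,0],[0,-0.02,-0.55,0,0,0],[0,-0.02,-0.55,0,0,0]]]'

```text
time_s: 5.22
tcp_pos: [553.1, -186.5, 267.9]
orientation: [1.703, 2.632, 0.001]
ft_force: [0.1, 0.5, -1.0]
finger_gap: 30.1
gripper_force: 0.0
```

```bash
python3 - <<'E'
from h import *
T=cv2.cvtColor(cv2.imread("pics/top0.png"),4);S=cv2.cvtColor(cv2.imread("pics/scene0.png"),4)
for n,i,b in(("top",T,(243,258,272,286)),("scene",S,(390,208,414,262))):
    g=i[b[1]:b[3],b[0]:b[2]].max(-1); print(n,b[:2]); print("\n".join(" ".join("%3d"%v for v in r) for r in g))
E
```

```text
top (243, 258)
135 130 115  92  71  54  53  50  47  49  54  75  84  92  95  92  89  94  91  93  91  90  92  90  89  91  92  89  88
117  97  83  73  64  54  44  59  64  70  72  87  98  94  96  91  96  95  89  91  92  91  92  97  96  92  94  91  91
 89  69  73  69  59  49  51  70  84  90  94  94  92  98  95  98 100  93  93  95  93  92  99  93  94  96  92  98  91
 74  71  76  68  51  48  43  72  91  97  94  96  93  95  94  93  95  99  98  95  98  94  97  95  95  92  93  93  95
 64  75  75  67  57  50  59  79  94  96  93  85  88  84  84  84  94  96  91  96  97  95  97  98  97  95 100 102  98
 72  76  80  70  49  56  73  86  94  92  83  71  64  57  54  65  70  77  88  93  97  91  93  98  97  89  95  99  99
 75  83  98  74  60  67  90  84  75  70  47  34  20  23  26  26  34  46  68  79  90  83  82  79  72  70  80  86  92
 92 117 122 103  75  72  75  64  45  32  19   6   8   8  14   8   7  15  34  57  74  71  60  53  54  53  60  63  74
127 142 139 108  87  78  56  34   4  14  14  12   8  16   3  10   6  13  11  27  41  49  48  49  46  44  53  51  53
134 140 133 107  97  72  41  10  13  18  
[... 6663 characters left out ...]
  77  79  86 105 123 122 123
 54  52  53  58  57  54  39  39  42  54  67  94 103 101  87  78  78  78  78  78  85 103 121 119
 49  46  46  59  57  55  44  40  45  55  66  90 104 103  94  78  78  77  78  78  79  85 102 119
 49  47  47  74  95  97  87  49  56  66  84 101 103 101  83  77  78  78  78  78  78  79  83  95
 48  46  40  62 101 102 101  97  98 100 103 103 104  98  73  78  76  78  79  78  78  79  78  81
 49  47  44  40  59  83 103 104 104 105 105 104  91  68  74  80  78  77  78  79  79  78  78  79
 49  49  46  41  38  49  65  72  85  88  82  66  67  69  85  83  81  79  77  78  79  79  77  78
 47  49  49  47  40  39  42  45  53  58  58  58  69  83  85  86  83  80  79  77  78  79  78  78
```

```bash
python3 - <<'E'
from h import *
print("flange",two((255.8,271.05),(400.9,233.2)),onz("top",(255.8,271.05),142),onz("scene",(400.9,233.2),142))
print("handle",onz("scene",(402.3,218),198))
print("rod at stand top", onz("scene",(398.6,256.5),50))
for x in((477,136),(479,137)):
  print(x,proj("top",[[*x,142],[*x,198],[*x,50]]).round(1).tolist(),proj("scene",[[*x,142],[*x,198],[*x,50]]).round(1).tolist())
# port now
i=snap("scene","s4");j=snap("top","t4")
print(proj("scene",[[501.3,-172,115]]),proj("top",[[501.3,-172,115]]))
g=i[172:195,285:315].max(-1); print("\n".join(" ".join("%3d"%v for v in r) for r in g))
rows([(478,136,270,0),(478,136,270,-20)])
E
```

```text
flange (array([473.86779707, 135.09561317, 145.65993038]), np.float64(0.7755471336583426)) [474.31019722 135.23238191 142.        ] [471.11230447 133.74809396 142.        ]
handle [474.89302822 134.66584031 198.        ]
rod at stand top [466.53371871 132.91768479  50.        ]
(477, 136) [[255.4, 269.6], [251.3, 267.8], [261.1, 272.2]] [[400.0, 235.3], [402.2, 218.9], [396.8, 259.9]]
(479, 137) [[254.8, 268.5], [250.7, 266.6], [260.5, 271.2]] [[399.8, 236.0], [401.9, 219.6], [396.6, 260.6]]
[[295.68918771 181.37484447]] [[421.03888741 252.34185531]]
 61  62  62  62  63  62  61  63  62  62  62  62  62  61  61  60  62  61  61  63  62  61  61  61  61  63  66  72  74  74
 61  62  61  61  62  63  63  62  62  64  63  63  62  63  62  63  62  61  61  63  63  61  62  61  61  62  62  64  68  73
 62  62  62  61  63  63  61  62  62  62  63  63  63  63  64  63  63  63  63  63  62  62  63  62  61  61  61  62  63  68
 61  61  61  62  61  61  62  63  62  62  62  62  62  62  62  63  63  63  63  64  64  63  63  62  62  62  62  79 107 101
 60  60  60  60  60  65  85 106 101  95  86  63  63  64  63  62
[... 1674 characters left out ...]
43  52  82 110 111 110 111 111 111 111 111 110 109 109 109 110
113 112 112 114 112 100 101 108 100 111 108 106 104 104  98  94 106 109 109 110 110 110 110 111 111 111 111 111 111 110
 69  79  97  97 106 110  90 103  95  97 104 109 109 109 109 108 108 107 108 108 108 109 110 111 110 110 110 112 111 112
 61  59  60  55  62  74  84  88  84  84 108 110 109 109 110 111 111 111 110 110 109 108 108 108 108 109 110 109 111 108
 62  62  61  57  43  33  43  47  49  75 111 111 110 109 109 109 109 110 111 111 111 111 112 111 111 110 108 109 106  92
5.325 [ 551.6 -185.8  263.9] yaw 24.2 [-0.4  0.4  0.4] 29.841972519364123
[1.295, 0.259, -0.024, -0.0, -0.0, 0.538]
[1.295, 0.259, -0.024, -0.0, -0.0, 0.982]
```

>>> arm_command --deltas '[[[0.3,0.06,-0.024,0,0,0.2],[0.6,0.12,-0.024,0,0,0.4],[0.95,0.2,-0.024,0,0,0.54],[0.95,0.2,-0.024,0,0,0.54],[0.95,0.2,-0.024,0,0,0.54],[0.95,0.2,-0.024,0,0,0.54]]]' --gripper 0.6

```text
time_s: 6.08
tcp_pos: [499.8, 51.0, 269.2]
orientation: [-2.222, -2.22, 0.003]
ft_force: [-0.2, -0.6, 1.4]
finger_gap: 50.9
gripper_force: 0.0
```

```bash
python3 - <<'E'
from h import *
i=snap("scene","s5")
print("port", onz("scene",(296.6,182.1),114))
rows([(474.5,134.8,260,0),(474.5,134.8,156,0)])
E
```

```text
port [ 500.86755851 -169.30971593  114.        ]
6.125 [500.   50.4 269.4] yaw -0.1 [-0.2 -0.1 -0.4] 51.158273017644916
[0.337, -0.103, 0.037, -0.002, 0.0, -0.003]
[0.338, -0.102, 0.453, -0.002, 0.0, -0.003]
```

>>> arm_command --deltas '[[[0.2,-0.06,0.03,0,0,0],[0.337,-0.103,0.037,0,0,0],[0.337,-0.103,0.037,0,0,0],[0.337,-0.103,0.1,0,0,0]]]'

```text
time_s: 6.62
tcp_pos: [475.7, 134.2, 245.7]
orientation: [2.223, 2.217, 0.002]
ft_force: [-0.5, -0.6, 0.1]
finger_gap: 51.2
gripper_force: 0.0
```

```bash
python3 - <<'E'
from h import *
i=snap("scene","s6"); j=snap("top","t6")
rows([(474.5,134.8,156,0)])
a=cv2.imread("pics/t6.png")[220:310,210:318];b=cv2.imread("pics/s6.png")[170:290,340:484]
cv2.imwrite("pics/c6.png",np.hstack([cv2.resize(x,(400,333)) for x in(a,b)]))
E
```

```text
6.725 [474.3 133.8 243.7] yaw -0.2 [ 0.4 -0.2 -0.4] 51.44151682845773
[0.004, 0.002, 0.351, -0.004, 0.001, -0.005]
```

View pics/c6.png

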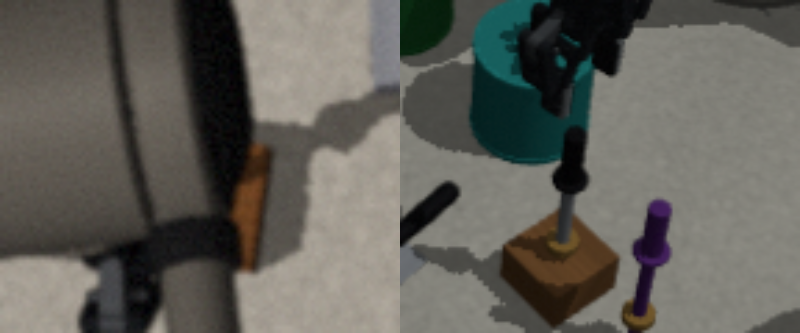

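The gripper hangs over the handle, whose top is at about (402,218) in the scene view; the purple look-alike is clear to the right. I lower with the fingers open.

>>> arm_command --deltas '[[[0.004,0.002,0.08,0,0,0],[0.004,0.002,0.16,0,0,0],[0.004,0.002,0.24,0,0,0],[0.004,0.002,0.31,0,0,0],[0.004,0.002,0.35,0,0,0],[0.004,0.002,0.35,0,0,0]]]'

```text
time_s: 7.48
tcp_pos: [475.1, 135.8, 157.5]
orientation: [-2.224, -2.218, 0.002]
ft_force: [0.1, 0.5, -0.7]
finger_gap: 51.2
gripper_force: 0.0
```

```bash
python3 - <<'E'
from h import *
i=snap("scene","s7"); rows([(474.5,134.8,156,0)])
cv2.imwrite("pics/c7.png",cv2.resize(cv2.imread("pics/s7.png")[190:270,350:450],(500,400)))
E
```

```text
7.525 [475.4 136.  158. ] yaw -0.1 [0.9 0.5 1. ] 50.95650086378098
[-0.005, -0.003, 0.008, 0.0, 0.0, -0.003]
```

View pics/c7.png

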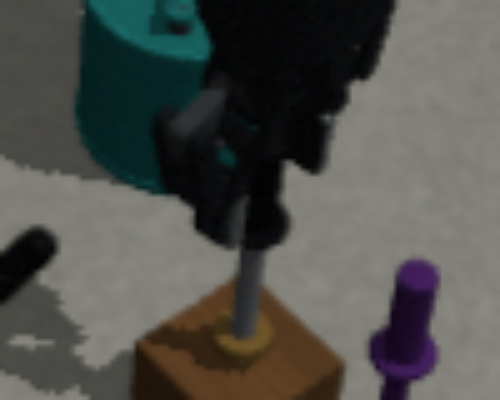

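>>> arm_command --deltas '[[[0,0,0,0,0,0],[0,0,0,0,0,0],[0,0,0,0,0,0],[0,0,0,0,0,0],[0,0,0,0,0,0],[0,0,0,0,0,0]]]' --gripper 0 --grip_force 35

```text
time_s: 8.28
tcp_pos: [475.1, 136.6, 158.4]
orientation: [2.223, 2.219, 0.001]
ft_force: [-2.4, -0.5, 6.7]
finger_gap: 17.1
gripper_force: 34.1
```

>>> arm_command --deltas '[[[0,0,-0.03,0,0,0],[0,0,-0.08,0,0,0],[0,0,-0.16,0,0,0],[0,0,-0.3,0,0,0],[0,0,-0.45,0,0,0],[0,0,-0.57,0,0,0],[0,0,-0.57,0,0,0],[0,0,-0.57,0,0,0]]]'

```text
time_s: 9.28
tcp_pos: [474.4, 136.4, 299.4]
orientation: [-2.223, -2.219, 0.002]
ft_force: [0.4, 0.2, -1.7]
finger_gap: 17.0
gripper_force: 34.5
```

```bash
python3 - <<'E'
from h import *
i=snap("scene","s8"); rows([(501,-100,300,0),(501,-172,300,0)])
cv2.imwrite("pics/c8.png",cv2.resize(cv2.imread("pics/s8.png")[150:280,340:470],(500,500)))
E
```

```text
9.325 [474.3 136.4 299. ] yaw -0.1 [ 0.5  0.2 -2.3] 16.527091974757948
[-0.946, 0.108, -0.004, -0.003, 0.001, -0.002]
[-1.234, 0.109, -0.004, -0.003, 0.001, -0.002]
```

View pics/c8.png

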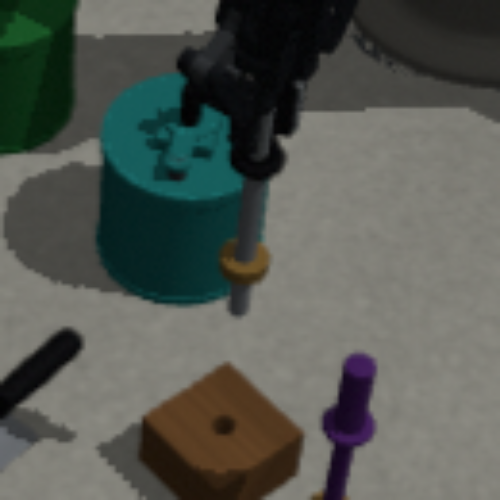

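The gauge is lifted clear: foot at about (402,230), ring above it, and the empty stand hole at about (398,260). I measure the offset between rod and port in the same view.

```bash
python3 - <<'E'
from h import *
i=cv2.cvtColor(cv2.imread("pics/s8.png"),4)
g=i[252:268,388:408].max(-1); print("\n".join(" ".join("%3d"%v for v in r) for r in g))
print("rod")
g=i[185:236,394:414].max(-1); print("\n".join(" ".join("%3d"%v for v in r) for r in g))
T=cv2.cvtColor(cv2.imread("pics/t4.png"),4)
g=T[225:275,395:450].max(-1)
print(proj("scene",[[474.5,135,45],[474.3,136.4,154],[474.3,136.4,190]]))
# is the port visible in top t6/now?
t=snap("top","t8"); g=t[236:268,404:440].max(-1); print("top"); print("\n".join(" ".join("%3d"%v for v in r) for r in g))
E
```

```text
87  88  92  93  88  86  88  90  89  86  83  82  81  83  83  82  82  81  84  94
 89  86  89  92  93  88  87  88  90  89  86  84  82  81  83  83  82  81  82  83
 92  88  87  89  92  92  89  87  88  90  90  86  84  82  81  84  83  82  82  81
 92  92  89  87  89  92  92  89  87  88  91  90  86  83  82  81  83  82  83  83
 91  92  92  89  87  88  93  92  89  86  89  89  90  86  84  82  80  83  83  82
 91  92  92  92  89  86  88  91  92  86  84  85  90  89  85  83  83  81  82  82
 93  92  92  92  92  89  87  85  72  57  53  60  79  90  90  87  84  82  80  82
 91  92  92  91  92  92  87  70  51  41  36  38  51  77  90  90  87  84  82  80
 88  91  92  92  91  91  87  62  47  41  34  33  45  75  89  89  90  87  84  82
 87  89  90  92  92  92  87  67  46  34  31  31  47  83  88  88  89  90  87  84
 89  88  88  91  93  93  91  83  54  40  33  47  71  93  91  89  88  90  90  88
 91  89  87  90  90  91  92  90  87  87  85  83  86  93  95  91  89  89  90  90
 92  91  89  87  89  90  93  92  92  92  93  91  88  88  92  96  93  89  89  90
 91  91  92  89  87  89  90  92  92  92  92  94  94  91  89  
[... 8262 characters left out ...]
  78  75  78  73  78  71  65  57  59  66  67  75  74  72  74  67  74  72  64  75  70  72  73  70  72  74  74  74  75  70  76
 73  79  77  78  72  75  74  73  69  71  74  72  62  59  68  72  73  71  77  74  74  74  69  75  81  75  72  74  73  74  76  73  77  76  74  73
 69  75  75  77  75  70  76  73  73  74  74  70  65  61  63  72  71  72  71  69  73  76  77  70  73  71  76  73  74  70  76  79  77  75  75  69
 77  73  72  75  70  72  71  73  73  73  71  71  73  66  73  69  70  73  76  73  74  75  76  77  73  75  72  76  74  76  74  75  73  72  75  72
 73  71  73  74  74  74  71  75  72  70  73  70  67  77  74  76  73  71  74  79  72  78  80  69  71  73  75  71  79  75  76  77  72  70  69  71
```

```bash
python3 - <<'E'
from h import *
print("stand hole scene",onz("scene",(397.9,260.1),45),"port scene",onz("scene",(296.6,182.1),114))
print("foot scene",onz("scene",(401.9,229.6),153.6), "ring/rod?")
print("flange scene now", onz("scene",(394+12.0,185+6.2),299-145.4+129.5))
print("port top",onz("top",(421.7,252.7),114.5),"flange0 top",onz("top",(255.8,271.05),142))
T=cv2.cvtColor(cv2.imread("pics/top0.png"),4)
m=((T[...,0].astype(int)>T[...,2]+25)|(T.max(-1)<50)).astype(np.uint8)[240:305,225:300]
g=T[250:296,238:290].astype(int); g=g[...,0]-g[...,2]; print("\n".join(" ".join("%2d"%v for v in r[::2]) for r in g[::3]))
E
```

```text
stand hole scene [472.65968432 136.32199911  45.        ] port scene [ 500.86755851 -169.30971593  114.        ]
foot scene [469.62246011 134.11912129 153.6       ] ring/rod?
flange scene now [475.81265279 135.63665321 283.1       ]
port top [ 500.62710028 -173.3163333   114.5       ] flange0 top [474.31019722 135.23238191 142.        ]
17 15 15 12 18 15 15  8 10  9  9  7  6  7 12  9 10 11 16 17 15 18 15 18 19 16
14 15 15 14 18 17 13  9  7 10  9 12  7  8 12  8  8  8 10 11  5 10 12 11 13 10
20 18 19 14 13 19 34 34 31 36 48 44 34 23 19 19 14  8 12  9  9 11  6 10  8 10
15 15 15 13 12 35 39 48 62 69 63 63 65 67 64 65 60 65 66 59 58 47 20 12 11  8
11  9  8 11 13 35 54 68 58 62 62 66 66 63 69 68 67 67 66 59 39 41 20  7 10 10
 8 11  8 13 27 54 43 21  4 -4  2 12 46 50 35 35 48 48 36 31 33 35 18  7 11 10
 7  9 15 18 48 45 -4 -1 -2 -1  2  3  3 33 38 40 32 35 34 35 44 53 18  7 12 10
10 15 14 17 54 31 -1  1  2  1 -1 -1 -1 14 41 35 39 33 55 70 68 55  8  7  9  6
16 14 15 22 64 60  5  6  5 -6  2 -1  0 47 84 62 31 36 59 64 63 42 11  8  6 10
14 14 17 25 69 65 53 18 -2  1 -3 14 52 86 79 41 53 69 70 68 66 29 10  9  8 10
15 16 16 41 63 61 61 61 59 58 63 75 78 69 64 62 68 67 66 66 61 18 11  7 14  9
14 15 17 46 61 62 59 58 58 57 58 61 57 62 57 62 57 60 64 64 58 12 10  7 10  8
17 17 21 53 56 59 57 59 59 61 58 62 60 60 62 60 59 56 61 60 45  8  9  6  6  8
14 18 22 34 33 41 48 52 53 55 57 59 59 58 54 57 58 57 58 58 36 10  8 11  8 15
21 14 16 17 15 16 19 17 16 17 18 18 23 27 36 35 42 44 50 52 26 13 14 18 18 17
16 13 15 17 15 16 15 15 17 16 15 15 16 17 15 19 18 16 15 17 15 15 17 17 16 16
```

>>> arm_command --deltas '[[[-0.15,0.014,0,0,0,0],[-0.35,0.035,0,0,0,0],[-0.58,0.055,0,0,0,0],[-0.8,0.08,0,0,0,0],[-0.9,0.1,0,0,0,0],[-0.95,0.112,0,0,0,0],[-0.95,0.112,0,0,0,0]]]'

```text
time_s: 10.25
tcp_pos: [502.4, -101.0, 299.5]
orientation: [-2.223, -2.218, 0.001]
ft_force: [-0.1, 0.4, -0.8]
finger_gap: 17.0
gripper_force: 34.3
```

```bash
python3 - <<'E'
from h import *
rows([(502.4,-170.8,300,0),(502.4,-170.8,273,0)])
E
```

```text
10.25 [ 502.4 -101.   299.5] yaw -0.1 [-0.1  0.4 -0.8] 17.02399604720687
[-0.279, 0.0, -0.002, -0.002, -0.001, -0.003]
[-0.279, 0.001, 0.106, -0.002, -0.001, -0.003]
```

>>> arm_command --deltas '[[[-0.1,0,0,0,0,0],[-0.2,0,0,0,0,0],[-0.279,0,0,0,0,0],[-0.279,0,0.05,0,0,0],[-0.279,0,0.09,0,0,0],[-0.279,0,0.09,0,0,0],[-0.279,0,0.09,0,0,0]]]'

```text
time_s: 11.12
tcp_pos: [502.6, -170.3, 277.9]
orientation: [2.222, 2.22, 0.0]
ft_force: [-0.0, -0.4, -1.5]
finger_gap: 17.2
gripper_force: 34.3
```

```bash
python3 - <<'E'
from h import *
i=snap("scene","s9"); rows([(502.4,-170.8,273,0)]); s=arm.observe(); p=s["tcp_pos"]
print(proj("scene",[[p[0],p[1],p[2]-145.4],[p[0],p[1],115],[p[0],p[1],p[2]-109.4]]))
g=i[140:190,284:312].max(-1); print("\n".join("%d "%(140+k)+" ".join("%3d"%v for v in r) for k,r in enumerate(g)))
cv2.imwrite("pics/c9.png",cv2.resize(cv2.imread("pics/s9.png")[120:200,250:350],(750,600),interpolation=cv2.INTER_CUBIC))
E
```

```text
11.175 [ 502.7 -170.4  278.1] yaw -0.1 [-0.5 -0.2 -1.6] 17.102598934466492
[-0.002, -0.001, 0.021, 0.001, 0.0, -0.001]
[[295.31117242 176.91934204]
 [295.7461516  181.988291  ]
 [294.40045072 166.31565146]]
140  73  74  64  30   7   8   8   9   7  10  10  15  42  91 125 127 123 106 106 130 146 145 145 145 144 144 146 146
141  74  74  74  67  46  21  16   6   5  10  29  88 129 126 127 127 128 129 128 129 135 142 145 144 144 145 146 145
142  73  72  73  74  73  67  48  41  42  42  58 103 131 130 127 125 128 129 130 130 131 125 107 105 129 143 144 146
143  74  72  71  72  73  65  47  41  44  42  55  98 130 128 127 128 130 131 130 129 130 130 130 124 111 123 143 144
144  73  72  72  72  72  65  47  41  42  50  64  92 125 126 125 126 128 130 130 130 130 129 129 127 127 128 129 128
145  73  73  74  75  75  70  55  41  46  56  63  92 128 129 127 126 127 129 131 130 128 127 126 127 128 128 128 129
146  74  72  71  72  73  69  55  41  46  54  63  93 129 128 128 128 126 126 130 131 128 128 130 129 128 128 129 130
147  75  74  73  73  71  71  62  41  47  53  62  92 128 126 126 125 125 128 130 1
[... 4206 characters left out ...]
 109
184  91  61  61  81 110 110 111 112 111 107  91  70  64  79  95 111 112 112 101  77  96 110 110 111 110 110 109 109
185 106 103  95  86 109 110 109 109 111 110 109 109 110 111 111 112 112 109  93  84 108 109 109 110 111 110 110 110
186 107  96  63  54  57  65  77  94  99 109 109 109 110 110 111 111 112 105  82  89 110 110 110 110 109 110 109 110
187 110  96  58  50  43  44  45  49  51  58  67  76  94  99 109 110 108  94  78  97 109 111 110 111 110 111 110 110
188 110 108 100  89  81  58  54  47  54  43  46  46  51  52  59  67  72  80  89 107 109 110 111 110 110 110 111 110
189 112 112 111 109 108 102  86  75  86  95  66  44  42  42  44  44  51  73 103 111 111 109 109 109 109 109 109 110
```

View pics/c9.png

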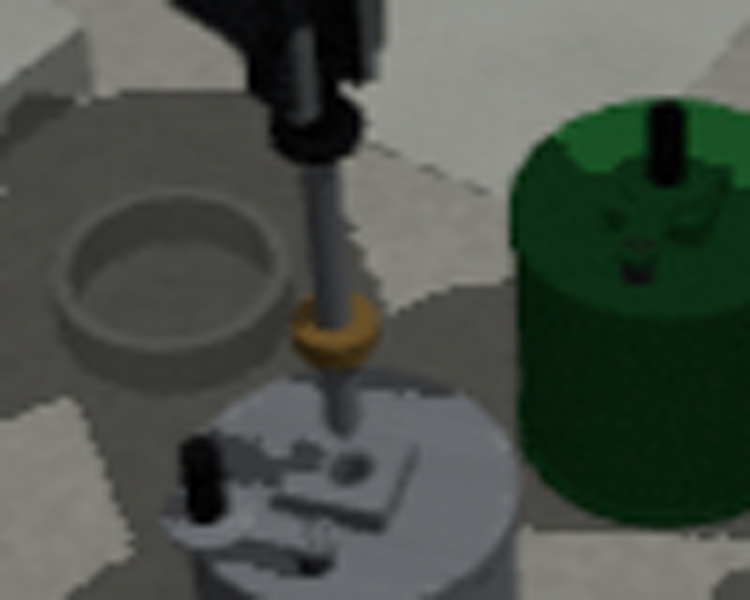

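The last view shows the cover fully aside (knob at about (277,183)). The foot at about (295.2,176.3) hangs over the open port hole at about (296.4,182). A shift of about 1 mm is needed (-x, +y), and then I lower carefully.

>>> arm_command --deltas '[[[0.004,-0.004,0,0,0,0],[0.004,-0.004,0.03,0,0,0],[0.004,-0.004,0.055,0,0,0],[0.004,-0.004,0.06,0,0,0],[0.004,-0.004,0.065,0,0,0],[0.004,-0.004,0.07,0,0,0],[0.004,-0.004,0.075,0,0,0],[0.004,-0.004,0.08,0,0,0],[0.004,-0.004,0.084,0,0,0],[0.004,-0.004,0.084,0,0,0]]]'

```text
time_s: 12.42
tcp_pos: [501.4, -169.8, 256.7]
orientation: [2.223, 2.22, -0.0]
ft_force: [-0.2, 0.1, -0.9]
finger_gap: 17.1
gripper_force: 34.3
```

>>> arm_command --deltas '[[[0,0,0.005,0,0,0],[0,0,0.01,0,0,0],[0,0,0.015,0,0,0],[0,0,0.02,0,0,0],[0,0,0.024,0,0,0],[0,0,0.024,0,0,0]]]'

```text
time_s: 13.18
tcp_pos: [501.4, -169.8, 250.7]
orientation: [-2.223, -2.22, 0.0]
ft_force: [0.3, 0.4, -1.8]
finger_gap: 16.8
gripper_force: 34.3
```

>>> arm_command --deltas '[[[0,0,0.012,0,0,0],[0,0,0.024,0,0,0],[0,0,0.036,0,0,0],[0,0,0.048,0,0,0],[0,0,0.06,0,0,0],[0,0,0.072,0,0,0],[0,0,0.08,0,0,0],[0,0,0.08,0,0,0]]]'

```text
time_s: 14.18
tcp_pos: [501.4, -169.8, 230.7]
orientation: [-2.223, -2.22, 0.0]
ft_force: [-0.1, 0.2, -1.8]
finger_gap: 17.4
gripper_force: 34.3
```

>>> arm_command --deltas '[[[0,0,0.008,0,0,0],[0,0,0.016,0,0,0],[0,0,0.024,0,0,0],[0,0,0.032,0,0,0],[0,0,0.04,0,0,0],[0,0,0.048,0,0,0],[0,0,0.052,0,0,0],[0,0,0.052,0,0,0]]]'

```text
time_s: 15.18
tcp_pos: [501.5, -169.9, 218.1]
orientation: [2.223, 2.219, 0.0]
ft_force: [-0.4, -0.4, 3.3]
finger_gap: 16.9
gripper_force: 34.9
```

>>> arm_command --deltas '[[[0,0,0.004,0,0,0],[0,0,0.008,0,0,0],[0,0,0.012,0,0,0],[0,0,0.016,0,0,0],[0,0,0.02,0,0,0],[0,0,0.024,0,0,0],[0,0,0.024,0,0,0]]]'

```text
time_s: 16.05
tcp_pos: [501.5, -169.8, 211.6]
orientation: [-2.223, -2.22, 0.0]
ft_force: [1.3, 0.2, 1.9]
finger_gap: 17.2
gripper_force: 34.7
```

>>> arm_command --deltas '[[[0,0,0.004,0,0,0],[0,0,0.008,0,0,0],[0,0,0.008,0,0,0]]]'

```text
time_s: 16.42
tcp_pos: [501.5, -169.8, 209.7]
orientation: [2.223, 2.22, -0.0]
ft_force: [-0.4, -0.4, 3.0]
finger_gap: 16.7
gripper_force: 34.7
```

```bash
python3 - <<'E'
from h import *
rows([])
E
```

```text
16.425 [ 501.5 -169.8  209.7] yaw -0.1 [-0.4 -0.4  3. ] 16.673788214668356
```

>>> arm_command --deltas '[[[0,0,0.004,0,0,0],[0,0,0.009,0,0,0],[0,0,0.009,0,0,0]]]'

```text
time_s: 16.8
tcp_pos: [501.4, -169.8, 207.4]
orientation: [-2.223, -2.22, 0.0]
ft_force: [0.5, 0.0, 1.6]
finger_gap: 17.3
gripper_force: 34.7
```

>>> arm_command --deltas '[[[0,0,0,0,0,0]]]'

```text
time_s: 16.92
tcp_pos: [501.4, -169.8, 207.4]
orientation: [-2.223, -2.22, 0.0]
ft_force: [-0.2, -0.5, 2.1]
finger_gap: 17.3
gripper_force: 34.7
```

>>> arm_command --deltas '[[[0,0,0.004,0,0,0],[0,0,0.009,0,0,0],[0,0,0.009,0,0,0]]]'

```text
time_s: 17.3
tcp_pos: [501.4, -169.8, 205.2]
orientation: [2.223, 2.22, -0.0]
ft_force: [-0.0, 0.1, 2.1]
finger_gap: 16.8
gripper_force: 34.8
```

>>> arm_command --deltas '[[[0,0,0.004,0,0,0],[0,0,0.009,0,0,0],[0,0,0.009,0,0,0]]]'

```text
time_s: 17.68
tcp_pos: [501.4, -169.8, 202.9]
orientation: [-2.223, -2.22, 0.0]
ft_force: [0.6, -0.5, 2.3]
finger_gap: 17.2
gripper_force: 34.8
```

>>> arm_command --deltas '[[[0,0,0.004,0,0,0],[0,0,0.009,0,0,0],[0,0,0.009,0,0,0]]]'

```text
time_s: 18.05
tcp_pos: [501.4, -169.8, 200.6]
orientation: [-2.223, -2.22, 0.0]
ft_force: [-0.4, 0.8, 2.2]
finger_gap: 16.8
gripper_force: 34.8
```

>>> arm_command --deltas '[[[0,0,0.004,0,0,0],[0,0,0.009,0,0,0],[0,0,0.009,0,0,0]]]'

```text
time_s: 18.42
tcp_pos: [501.4, -169.8, 198.4]
orientation: [-2.223, -2.22, 0.0]
ft_force: [-0.1, -0.1, 2.8]
finger_gap: 17.3
gripper_force: 34.8
```

>>> arm_command --deltas '[[[0,0,0.004,0,0,0],[0,0,0.009,0,0,0],[0,0,0.009,0,0,0]]]'

```text
time_s: 18.8
tcp_pos: [501.4, -169.8, 196.1]
orientation: [-2.223, -2.22, 0.0]
ft_force: [-0.4, 0.1, 2.9]
finger_gap: 17.1
gripper_force: 34.8
```

>>> arm_command --deltas '[[[0,0,0.004,0,0,0],[0,0,0.009,0,0,0],[0,0,0.009,0,0,0]]]'

```text
time_s: 19.18
tcp_pos: [501.4, -169.8, 193.9]
orientation: [-2.223, -2.22, 0.0]
ft_force: [0.0, 0.5, 2.1]
finger_gap: 17.0
gripper_force: 34.8
```

>>> arm_command --deltas '[[[0,0,0.004,0,0,0],[0,0,0.009,0,0,0],[0,0,0.009,0,0,0]]]'

```text
time_s: 19.55
tcp_pos: [501.4, -169.8, 191.6]
orientation: [-2.223, -2.22, 0.0]
ft_force: [-0.7, -1.0, 1.9]
finger_gap: 17.1
gripper_force: 34.8
```

>>> arm_command --deltas '[[[0,0,0.004,0,0,0],[0,0,0.009,0,0,0],[0,0,0.009,0,0,0]]]'

```text
time_s: 19.92
tcp_pos: [501.4, -169.8, 189.4]
orientation: [-2.223, -2.219, 0.0]
ft_force: [-0.8, 0.1, 3.1]
finger_gap: 17.2
gripper_force: 34.8
```

>>> arm_command --deltas '[[[0,0,0.004,0,0,0],[0,0,0.009,0,0,0],[0,0,0.009,0,0,0]]]'

```text
time_s: 20.3
tcp_pos: [501.4, -169.8, 187.1]
orientation: [-2.223, -2.22, 0.0]
ft_force: [-0.8, -0.8, 2.7]
finger_gap: 17.1
gripper_force: 34.8
```

>>> arm_command --deltas '[[[0,0,0.004,0,0,0],[0,0,0.009,0,0,0],[0,0,0.009,0,0,0]]]'

```text
time_s: 20.68
tcp_pos: [501.4, -169.8, 184.9]
orientation: [-2.223, -2.22, 0.0]
ft_force: [-0.7, 0.3, 2.5]
finger_gap: 16.9
gripper_force: 34.8
```

>>> arm_command --deltas '[[[0,0,0.004,0,0,0],[0,0,0.009,0,0,0],[0,0,0.009,0,0,0]]]'

```text
time_s: 21.05
tcp_pos: [501.7, -169.9, 183.7]
orientation: [2.222, 2.219, 0.0]
ft_force: [-2.8, 0.2, 9.4]
finger_gap: 17.2
gripper_force: 35.6
```

>>> arm_command --deltas '[[[0,0,0.002,0,0,0],[0,0,0.002,0,0,0],[0,0,0.002,0,0,0]]]'

```text
time_s: 21.42
tcp_pos: [501.8, -170.0, 183.6]
orientation: [2.222, 2.218, 0.001]
ft_force: [-3.4, 0.1, 11.7]
finger_gap: 17.4
gripper_force: 35.9
```

>>> arm_command --deltas '[[[0,0,-0.002,0,0,0],[0,0,-0.002,0,0,0],[0,0,-0.002,0,0,0]]]'

```text
time_s: 21.8
tcp_pos: [501.8, -169.9, 183.7]
orientation: [2.222, 2.219, 0.001]
ft_force: [-0.4, 0.5, 8.0]
finger_gap: 17.4
gripper_force: 35.7
```

>>> arm_command --deltas '[[[0,0,0,0,0,0],[0,0,0,0,0,0],[0,0,0,0,0,0],[0,0,0,0,0,0]]]' --gripper 0.4

```text
time_s: 22.3
tcp_pos: [501.4, -169.8, 182.6]
orientation: [-2.223, -2.219, 0.0]
ft_force: [0.1, 0.6, 0.2]
finger_gap: 33.9
gripper_force: 0.0
```

```bash
python3 - <<'E'
from h import *
i=snap("scene","s10"); rows([])
print(proj("scene",[[501,-170,115],[501,-170,120],[501,-170,125],[501,-170,38+129.5],[501,-170,38+127]]))
g=i[150:192,282:312]; print("\n".join("%d "%(150+k)+" ".join("%3d"%v for v in r.max(-1))+"  |  "+" ".join("%2d"%v for v in (r[:,0].astype(int)-r[:,2])) for k,r in enumerate(g)))
E
```

```text
22.35 [ 501.4 -169.7  182.6] yaw -0.1 [-0.5  0.7  0.7] 33.98765395888394
[[296.34227826 181.70829962]
 [296.22230184 180.28979894]
 [296.10163308 178.86333702]
 [295.04708992 166.40680973]
 [295.11059108 167.15641784]]
150   9   9  10  16  51  62   8   7   7   8  10  12  12  15  13   4   2   3   6   6   6  37  56  38  83 133 135 134 132 129  |  -2  0 -1 -1  1  2 -2 -4 -2 -2  0 -3 -2 -3 -3  0  0 -1 -1 -2  1 -3 -3 -3  5  9  9  8  9  9
151  14  10  12  13  18  24   8   8   8   9  12  10  11  11   9   8   5   6   5   4   6  36  60  49  85 133 136 136 134 132  |  -4 -2 -3 -3 -3  0 -2 -2 -1 -1 -2 -2  0 -1 -3 -1 -1 -1  0 -2  0 -3 -5 -3  4  8  9  9  8  8
152  14  18  12  12  11   7   8   8  13  12   9   5   7   3   4   4   5   4   3   7   4  28  53  50  87 136 136 137 136 134  |  -4 -3 -5 -2 -2  0 -2 -3 -4 -4 -3  1 -2 -1  0 -1  0 -2 -1  0 -1 -2 -4 -3  5  9  9  9  9  9
153  10  15  20  20  13   9   9  14  12  13   7   4   5   7   6   6   6   5   6   5   5  27  50  47  85 134 134 134 133 130  |  -4 -4 -3 -4 -1  0 -2 -4 -3 -2 -1  1 -1 -1  0 -1  0  0 -2  2  1 -2 -4 -2  5  8  8  8  8  8
154  15  
[... 7574 characters left out ...]
4 -4 -5 -5 -5 -5 -5 -7 -7 -7 -8 -8 -7 -7 -8 -8
189 126 126 113 112 112 111 109 103  87  75  86  97  66  44  44  43  43  45  51  75 104 110 110 111 110 110 110 110 110 112  |  -6 -6 -8 -7 -8 -7 -7 -8 -7 -6 -5 -6 -5 -4 -3 -3 -3 -3 -4 -6 -7 -6 -7 -8 -7 -7 -6 -7 -7 -8
190 121 114 113 113 113 113 114 116 103  94 108  89 106  88  80  54  55  44  52  83 111 111 111 112 112 112 111 111 110 110  |  -7 -8 -9 -8 -8 -8 -7 -8 -8 -7 -8 -7 -7 -6 -7 -4 -4 -4 -3 -5 -8 -8 -8 -8 -7 -7 -7 -8 -6 -7
191  95 104 113 112 112 112 114 113 101 101 108 102 112 109 107 104 105 100  94 106 110 110 110 110 111 111 112 112 112 112  |  -6 -8 -8 -7 -7 -7 -8 -8 -8 -6 -7 -8 -8 -7 -7 -7 -7 -7 -6 -7 -8 -7 -7 -6 -7 -7 -8 -8 -8 -7
```

>>> arm_command --deltas '[[[0,0,-0.02,0,0,0],[0,0,-0.08,0,0,0],[0,0,-0.2,0,0,0],[0,0,-0.35,0,0,0],[0,0,-0.5,0,0,0],[0,0,-0.5,0,0,0],[0,0,-0.5,0,0,0]]]'

```text
time_s: 23.22
tcp_pos: [501.2, -169.7, 307.8]
orientation: [2.223, 2.22, -0.0]
ft_force: [0.1, 0.5, -0.3]
finger_gap: 34.1
gripper_force: 0.0
```

```bash
python3 - <<'E'
from h import *
i=snap("scene","s11"); j=cv2.cvtColor(cv2.imread("pics/s10.png"),4); rows([])
b=(288,170,306,192); f=lambda a:(a[...,0]>a[...,2]+20)
for k in(j,i):
    p=blobs(k,b,f); print(len(p),p.min(0),p.max(0),p.mean(0))
p=blobs(i,(280,130,312,175),lambda a:a.max(-1)<25); print("handle",p.min(0),p.max(0)); 
for z in(36,38,40,42): print(z,proj("scene",[[501,-170,z+185],[501,-170,z+127]]).round(1).tolist())
for y in (145,150,155,160,165,167,169,170,171): r=p[p[:,1]==y][:,0]; print(y,(r.min(),r.max()) if len(r) else None)
E
```

```text
23.275 [ 501.  -169.5  307.2] yaw -0.1 [-0.9  0.6 -0.7] 34.150069578778364
71 [291 175] [301 184] [296.21126761 180.43661972]
71 [291 175] [301 184] [296.21126761 180.43661972]
handle [290 147] [300 170]
36 [[293.6, 149.8], [295.2, 167.8]]
38 [[293.6, 149.2], [295.1, 167.2]]
40 [[293.5, 148.5], [295.1, 166.6]]
42 [[293.5, 147.9], [295.0, 166.0]]
145 None
150 (np.int64(291), np.int64(296))
155 (np.int64(291), np.int64(297))
160 (np.int64(291), np.int64(297))
165 (np.int64(290), np.int64(300))
167 (np.int64(290), np.int64(300))
169 (np.int64(291), np.int64(299))
170 (np.int64(292), np.int64(297))
171 None
```

```bash
python3 -c "
from rig import arm; print(arm.hand_in())"
```

```text
the job is handed in; nothing more can be done
None
```

The job is handed in, verdict not shown: the cover is swung aside and the gauge stands by itself in the port, its foot felt on the follower plate roughly 75 mm down (about 9 N, estimated from the wrist force) and the marker ring on the rim in the last picture.

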